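# Third hand: hold the clip block against the sprung stop

## Robot

A 6-joint arm with a two-finger parallel gripper is mounted at the origin on the work surface. World frame = base frame: x ahead of the robot, y to its left, z up, the work surface at z = 0. Lengths are in m, angles in rad, forces in N, time in s.
With the tool pointing down it reaches from about 0.35 to 0.975 m from the base axis. Payload 17.4 kg.
Tool frame: the origin (TCP) lies at the very end of the fingers, on their centre line; the grasp point (between the pads) lies 19 mm behind it (hold_point_z is the distance from the TCP to the grasp point, in m); z points along the fingers, y is the line along which they close (so a half turn about z gives the same grasp; the last joint's range is limited). The gripper opens to 85 mm and grips with 20 to 120 N. Pads are 22 mm wide; open, the fingers measure 114 mm over their backs; the gripper's body (76 mm by 85 mm) begins 54 mm behind the grasp point. The pads swing forward as they close: fully open they stand 13 mm farther back than shut.
Start: joints at [1.106, 0.116, 1.442, -0, 1.584, -0.038], TCP at [0.279, 0.614, 0.231] pointing down, gripper open.
Joint ranges: [-2.83, 2.83], [-0.83, 2.19], [0.07, 2.5], [-1.14, 4.28], [0.01, 3], [-2.97, 2.97]. Speed limits (rad/s): [1.89, 1.89, 2.22, 3.14, 3.14, 3.14].

## Interface

Orientations are given as a unit quaternion [x, y, z, w].
In Python, from rig import * gives the robot as it stands.
- The arm moves only by the tool servo_tool, never from a script. Its argument "deltas" is text: rows parted by semicolons, each of 4 numbers parted by spaces: the shift along the tool's x, y, z in cm, then the turn about the tool's z in degrees. A call has exactly 10 rows; each row shifts and turns the commanded pose from where the row before left it, along the tool's axes as they then stand; what a row does not reach is not made up. A row lasts 1/10 s, in which the tool goes at most 50 mm and 8.59 degrees, less where a joint would pass 70% of its speed; a pose out of reach is approached as far as the arm can. A call is refused whole if a number of a shift passes 5 or a number of a turn 8.59, either way. A call with a gripper value outside its range is refused whole. "grip" is the closure, from 0 (fully open) to 1 (shut), set as the call begins (left out, the last holds). The fingers move at their own pace and stop on an object; "force" is the grip in N (left out, the last holds). Time passes only in rows, so rows that do not move let the fingers close, or fill a call up. It gives the time, the measured TCP pose, the force and the opening at its end, in the units of the state.
- get_obs(): the state, without advancing time (a new reading comes with each control period).
- get_image(name): name is "scene" or "top" or "wrist"; returns the picture (480x640x3 uint8, red, green, blue); there is no depth.
- camera_info(name): a dict with "fov_y" (degrees; the focal length in pixels is half the picture's height over the tangent of half this angle, whatever the lens; pixels are square), "cx", "cy" (the principal point, pixels), "extrinsics" (4x4, takes a point from world to camera coordinates). Camera axes: x right, y down, z forward; pixel columns grow to the right and rows downward; lengths in m; the calibration is good to about 2 mm. A picture is of the moment at which its call begins: read the wrist's pose just before it. camera_info takes no time and is no camera call; for the wrist camera it gives the pose at the moment of the call.
- sign_off(): hands the job in, once; it reports no verdict.
The state is a dict: "clock": time; "joints": joint angles; "qvel": joint speeds; "joint_efforts": joint torques, N m; "position": TCP position; "tcp_rot": TCP orientation; "force": force on the tool from outside, world axes, zero at the start; "torque": the same for the moment, N m; "grip_width": finger opening in m.
Only numpy, scipy, OpenCV 4.12 (cv2) and the standard library are available. Lean on these libraries where they do the work, as an engineer would, in place of code of your own. Each camera call takes 0.05 s, during which the arm holds its last target. There are 200 camera calls.

## Task

Lift the beech block with the steel spring clip off the round plaster bat and set it flat on the plank, plain end squarely against the wooden face of the sprung stop and centred on its red pointer, clip end away from it. Push it against the stop until the tip of the red pointer is inside the green band, without ever driving the stop to the end of its travel, and hold that push steady for at least three seconds. Finish while still gripping and pressing the block, because the potter is about to screw it down; leave the mug, the two tiles and the jar lid where they are.

Things in the scene. Friction and masses are not known exactly. Their poses are not given: they have to be found in the camera images.
- block: clip block: beech, 110 (its x) x 40 (y) x 30 mm (z), 150 to 310 g, lying flat on the bat at first. Origin: centre of its underside. Its x axis points to the plain end (x = +55 mm; two small dark screw holes on top near it); the steel spring clip stands on top near the other end, up to 53 mm above the underside.
- clip (a point): the foot of the steel spring clip on the block, at x = -34 mm, y = 0, z = 32 mm in the block's frame
- stop: sprung stop, screwed to the plank: wooden face 100 mm wide, 4 to 40 mm above the plank, before a grey housing 110 mm wide, 100 mm deep, 41 mm high (pointer 47). Origin: on the plank's top, at the middle of the unpressed face's front. x: level, from the face into the housing, the way to push, within 0.3 rad of the robot's x; y along the face; z up. The plank before the face is free.
- stop_face (a joint): how far the wooden face is pushed in, m: 0 unpressed, end of travel 0.024. The spring pushes back with 2 N at first and 0.7 N more per mm (9 N at 10 mm). A red pointer on top, on the middle line y = 0, moves with the face; its tip is inside the 8 mm green band of the white scale when the face is in by 6 to 14 mm.
- bat: white round plaster bat, 150 mm across and 20 mm thick, fixed on the plank, to the left or the right of the stop; the block lies on it. Origin: centre of its underside, on the plank
- mug: speckled unglazed mug, 82 mm across, 85 mm tall, handle reaching 73 mm from the axis on its +y side; bystander. Origin: centre of its foot
- tile_a: celadon test tile 60 x 60 x 8 mm, lying flat; bystander. Origin: centre of its underside
- tile_b: second celadon test tile, the same; bystander. Origin: centre of its underside
- lid: blue plastic jar lid, 76 mm across, 14 mm high, lying flat; bystander. Origin: centre of its underside
- plank: scarred plywood plank, 540 (x) x 1000 (y) mm, 18 mm thick, fixed on the work surface; everything else stands on it, so its top is at height 18 mm. Origin: centre of its underside
Things that resemble listed ones, but are neither listed nor needed, are in the scene too. Several things have the shape of the block; the one meant has the colours described above.

How it is judged:
By the outcome, as a careful person would: the job done as asked, in the order asked, and still so for the second after the job is handed in, while the arm keeps its last pose, push and grip.
It also fails if it takes over 48 s, if anything falls off the work surface, if the arm or the gripper's body presses on something with over 40 N, if the wrist force passes 120 N, or if a joint passes its speed limit or range.

## Working session

There is one attempt and no reset: what is moved stays moved. The work goes in short steps, Python scripts to look and compute and a tool call to move; the robot and the scene stay as the last step left them, time stands still between calls to the robot, and variables do not carry over. Pictures are saved under pics/ and viewed, on a budget of 10 in all, crops included, one or two more only if the job needs it, and the job is handed in when it is done.

Besides the shell and the picture viewer there is one more tool, called after "Call:" as a command line: name --argument value ..., lists and objects as JSON in quotes. servo_tool: Moves the arm, as the interface text tells. Its arguments: {"type":"object","properties":{"deltas":{"type":"string"},"grip":{"type":"number"},"force":{"type":"number"}},"required":["deltas"]}

```bash
mkdir -p pics; ls; python3 - <<'E'
from rig import *
import cv2,numpy as np
o=get_obs();print(o)
a=get_image("scene");b=get_image("top")
cv2.imwrite("pics/scene.png",a[:,:,::-1]);cv2.imwrite("pics/top.png",b[:,:,::-1])
for n in("scene","top","wrist"):print(n,camera_info(n))
E
```

```text
pics
{'clock': 0.0, 'joints': array([ 1.10619924e+00,  1.16503978e-01,  1.44229189e+00, -1.54046564e-05,
        1.58398464e+00, -3.77728871e-02]), 'qvel': array([ 0.00095743, -0.00035971, -0.00132093,  0.00048042, -0.00124452,
        0.00091053]), 'joint_efforts': array([ 1.38550535e-03, -7.32015610e+01, -6.32467961e+01,  7.66318021e-05,
        6.45558990e-03, -2.58672264e-05]), 'position': array([0.27934625, 0.61427057, 0.2305335 ]), 'tcp_rot': array([ 2.11795877e-01,  9.77313744e-01, -5.77203037e-04, -1.40161688e-04]), 'force': array([ 0.11911994, -0.35690475, -1.17921694]), 'torque': array([-0.03671906,  0.01706162, -0.00084602]), 'grip_width': 0.08552949007539133}
scene {'fov_y': 54.004444255816956, 'cx': 322.8544055781155, 'cy': 238.584267931295, 'extrinsics': array([[ 0.24173813,  0.97028548, -0.01042935, -0.28798522],
       [ 0.81064471, -0.20784897, -0.54740657, -0.36612442],
       [-0.53330838,  0.12387454, -0.83680181,  1.40632916],
       [ 0.        ,  0.        ,  0.        ,  1.        ]])}
top {'fov_y': 47.91344194643804, 'cx': 320.1604100505859, 'cy': 239.72021412809488, 'extrinsics': array([[-1.57704796e-02, -9.99875255e-01, -8.74901200e-04,
         1.55753791e-01],
       [-9.94640258e-01,  1.57773241e-02, -1.02185287e-01,
         5.70607530e-01],
       [ 1.02186344e-01, -7.41299030e-04, -9.94764998e-01,
         1.34115941e+00],
       [ 0.00000000e+00,  0.00000000e+00,  0.00000000e+00,
         1.00000000e+00]])}
wrist {'fov_y': 60.04070397194105, 'cx': 327.62224290757894, 'cy': 239.3825619634145, 'extrinsics': array([[ 4.14986673e-01,  9.09827115e-01, -8.25259162e-04,
        -6.75046337e-01],
       [ 8.67583363e-01, -3.95445118e-01,  3.01533193e-01,
        -3.66029185e-02],
       [ 2.74016730e-01, -1.25848238e-01, -9.53455323e-01,
         3.79420495e-01],
       [ 0.00000000e+00,  0.00000000e+00,  0.00000000e+00,
         1.00000000e+00]])}
```

View pics/top.png

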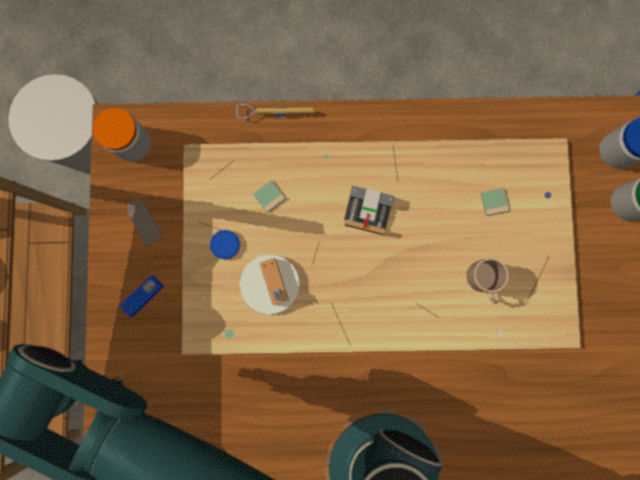

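View pics/scene.png

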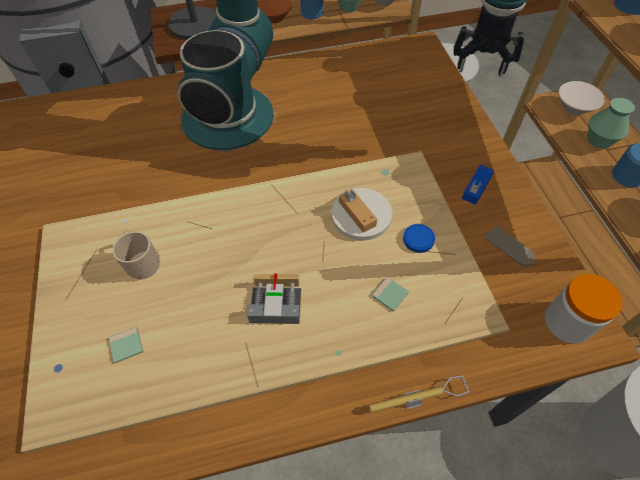

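Block-shaped things in the top view: one beech with a steel clip on the white bat (275,282), one blue (141,296) and one grey (144,222), both off the plank. The beech one on the bat fits the description. I'll confirm it in one enlarged crop, together with the stop.

```bash
python3 - <<'E'
import cv2,numpy as np
a=cv2.imread("pics/scene.png");b=cv2.imread("pics/top.png")
R=lambda im,x,y,w,h:cv2.resize(im[y:y+h,x:x+w],(400,300),interpolation=cv2.INTER_CUBIC)
t=np.vstack([np.hstack([R(b,230,245,80,60),R(b,330,180,80,60)]),np.hstack([R(a,322,180,80,60),R(a,235,267,80,60)])])
cv2.imwrite("pics/crop.png",t)
E
```

```text
(no output)
```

View pics/crop.png

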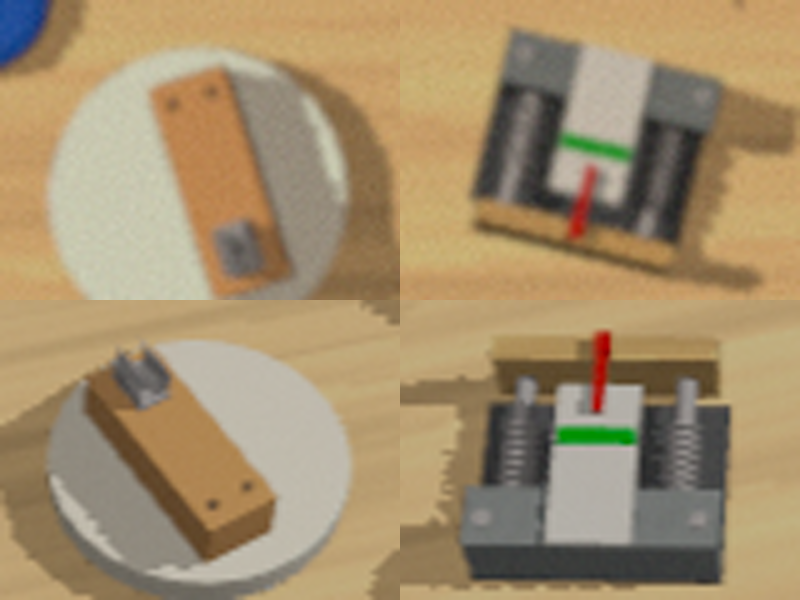

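The crop confirms it: the block on the bat is beech with a steel clip, two screw holes at its plain end (top about (268,265)), and the clip at (278,295). The stop's pointer and green band are visible in both views. Next I triangulate.

```bash
cat > h.py <<'E'
import numpy as np,cv2
from rig import camera_info
def cam(n):
    c=camera_info(n);f=240/np.tan(np.radians(c["fov_y"]/2));E=np.array(c["extrinsics"])
    return np.array([[f,0,c["cx"]],[0,f,c["cy"]],[0,0,1]]),E
def ray(C,p):
    K,E=C;R=E[:3,:3];return -R.T@E[:3,3],R.T@np.linalg.inv(K)@np.array([p[0],p[1],1.])
def onz(C,p,z):
    o,d=ray(C,p);return o+d*(z-o[2])/d[2]
def tri(A,p,B,q):
    X=cv2.triangulatePoints(A[0]@A[1][:3],B[0]@B[1][:3],np.float64(p),np.float64(q))[:,0];return X[:3]/X[3]
E
python3 - <<'E'
from h import *
T,S=cam("top"),cam("scene")
t=lambda x,y:(230+x/5-.4,245+y/5-.4) if x<400 else (330+(x-400)/5-.4,180+y/5-.4)
s=lambda x,y:(322+x/5-.4,180+(y-300)/5-.4) if x<400 else (235+(x-400)/5-.4,267+(y-300)/5-.4)
np.set_printoptions(precision=4,suppress=True)
P={"plainL":((152,90),(275,498)),"plainR":((225,68),(208,533)),"clipR":((292,270),(86,378)),
"holeL":((172,104),(247,487)),"holeR":((210,93),(213,505)),
"ptrtip":((591,168),(597,410)),"ptrbase":((578,236),(602,334)),"gL":((561,138),(636,437)),"gR":((631,156),(558,437)),
"hsL":((512,28),(720,545)),"hsR":((720,78),(462,545)),"faceL":((480,198),(720,360)),"faceR":((680,243),(497,360))}
for k,(p,q) in P.items(): print(k,tri(T,t(*p),S,s(*q)))
# bat / bystanders by mask
b=cv2.imread("pics/top.png");h=cv2.cvtColor(b,cv2.COLOR_BGR2HSV)
print("block L,R,clipR,clipL z=.068",[onz(T,t(*p),.068)[:2] for p in((152,90),(225,68),(292,270),(217,297))])
print("lid,tiles",[onz(T,p,.03)[:2] for p in((225,245),(268,196),(495,202))],"mug",onz(T,(487,278),.06)[:2],"bat",onz(T,(269.5,284.5),.038)[:2])
E
```

```text
plainL [0.5156 0.2975 0.0652]
plainR [0.5259 0.2615 0.0635]
clipR [0.4264 0.2291 0.0688]
holeL [0.5082 0.2867 0.068 ]
holeR [0.5134 0.2682 0.0668]
ptrtip [0.6343 0.0285 0.0616]
ptrbase [0.5999 0.0368 0.0654]
gL [0.6501 0.0427 0.0592]
gR [0.6407 0.0088 0.0577]
hsL [0.7069 0.0663 0.0567]
hsR [ 0.6798 -0.0382  0.0557]
faceL [0.6209 0.0846 0.0572]
faceR [ 0.5967 -0.0128  0.0581]
block L,R,clipR,clipL z=.068 [array([0.5149, 0.2953]), array([0.5252, 0.2594]), array([0.426 , 0.2274]), array([0.4135, 0.2641])]
lid,tiles [array([0.5633, 0.388 ]), array([0.6874, 0.2783]), array([ 0.6627, -0.3012])] mug [ 0.4686 -0.2624] bat [0.4616 0.2751]
```

Call:
servo_tool --deltas "-3.2 -2.4 0.8 0;-3.2 -2.4 0.8 0;-3.2 -2.4 0.8 0;-3.2 -2.4 0.8 0;-3.2 -2.4 0.8 0;-3.2 -2.4 0.8 0;-3.2 -2.4 0.8 0;-3.2 -2.4 0.8 0;-3.2 -2.4 0.8 0;-3.2 -2.4 0.8 0" --grip 0 --force 60

```text
clock: 1.1
position: [0.4718, 0.2619, 0.1508]
tcp_rot: [0.212, 0.977, -0.0, -0.0]
force: [0.4, 0.3, -0.4]
grip_width: 0.0854
```

Call:
servo_tool --deltas "0 0 0 -8.3;0 0 0 -8.3;0 0 0 -8.3;0 0 0 -8.3;0 0 0 -8.3;0 0 0 0;0 0 0 0;0 0 0 0;0 0 0 0;0 0 0 0"

```text
clock: 2.1
position: [0.4714, 0.2635, 0.1513]
tcp_rot: [-0.148, 0.989, 0.0, 0.0]
force: [-0.4, 0.0, 0.4]
grip_width: 0.0856
```

```bash
python3 - <<'E'
from h import *
from rig import *
o=get_obs();C=cam("wrist");im=get_image("wrist")[:,:,::-1].copy()
cv2.imwrite("pics/w1.png",im);np.savez("pics/w1.npz",K=C[0],E=C[1])
print(o["clock"],o["position"],o["tcp_rot"],o["force"])
E
```

```text
2.1 [0.47136207 0.26352505 0.15132531] [-1.47599700e-01  9.89047182e-01  7.61226077e-06  1.48303144e-05] [-0.4027162   0.03829679  0.40144029]
```

View pics/w1.png

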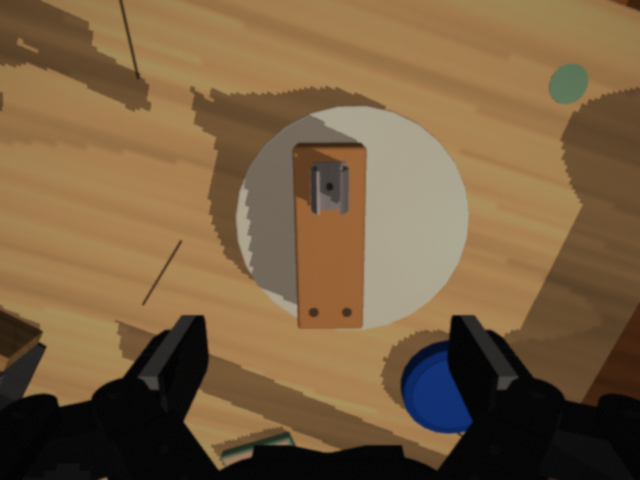

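The wrist view shows the block's top-face corners near (295,150), (366,150), (364,328) and (299,328), almost aligned with the fingers. The clip is at (330,188). The lid sits at (440,385), well off the finger path.

```bash
python3 - <<'E'
from h import *
from rig import *
d=np.load("pics/w1.npz");C=(d["K"],d["E"]);im=cv2.imread("pics/w1.png")
h=cv2.cvtColor(im,cv2.COLOR_BGR2HSV);m=cv2.inRange(h,(5,130,60),(14,255,255))
m[:, :270]=0;m[:,390:]=0;m[:120]=0;m[345:]=0
m=cv2.morphologyEx(m,cv2.MORPH_CLOSE,np.ones((5,5)))
c=max(cv2.findContours(m,0,2)[0],key=cv2.contourArea);r=cv2.minAreaRect(c);q=cv2.boxPoints(r);print(r,q)
W=np.array([onz(C,p,.068)[:2] for p in q]);print(W,W.mean(0))
c=W.mean(0)
for i in range(4): e=W[(i+1)%4]-W[i];print(np.hypot(*e),np.arctan2(e[1],e[0]))
# height check: screw holes, wrist vs top
T=cam("top")
for w,p in(((347,312),(230+172/5-.4,245+104/5-.4)),((313.5,312),(230+210/5-.4,245+93/5-.4))):print(tri(C,w,T,p),onz(C,w,.068))
o=get_obs();x,y,z,w=o["tcp_rot"];a=np.arctan2(2*x*y,x*x-y*y);print("tool y ang",np.arctan2(y*y-x*x,2*x*y)-np.pi/2)
dx=c-o["position"][:2];tx=np.array([x*x-y*y,2*x*y]);ty=np.array([2*x*y,y*y-x*x]);print("tool delta",dx@tx,dx@ty)
E
```

```text
((329.0, 235.5), (185.0, 72.0), 90.0) [[293. 143.]
 [365. 143.]
 [365. 328.]
 [293. 328.]]
[[0.41854271 0.22972107]
 [0.40746292 0.26616767]
 [0.51193834 0.30105788]
 [0.52468417 0.25909758]] [0.46565704 0.26401105]
0.03809352793034356 1.8659193569704815
0.11014735184401728 0.32231102076452617
0.04385343227881846 -1.275894143449753
0.1101316894093962 -2.8715839006638855
[0.50803713 0.28700676 0.06192183] [0.50481636 0.28727364 0.068     ]
[0.51327403 0.26776585 0.06290536] [0.5106706  0.26800252 0.068     ]
tool y ang 0.29660033775708117
tool delta 0.0053130928557811406 0.0021523380857374104
```

Call:
servo_tool --deltas "0 0.3 1.0 0;0 0 2 0;0 0 2 0;0 0 2 0;0 0 1.5 0;0 0 1.2 0;0 0 0.8 0;0 0 0.6 0;0 0 0 0;0 0 0 0"

```text
clock: 3.15
position: [0.4707, 0.2665, 0.0408]
tcp_rot: [-0.148, 0.989, 0.0, 0.0]
force: [0.3, -0.2, -0.7]
grip_width: 0.0852
```

Call:
servo_tool --deltas "0 0 0 0;0 0 0 0;0 0 0 0;0 0 0 0;0 0 0 0;0 0 0 0;0 0 0 0;0 0 0 0;0 0 0 0;0 0 0 0" --grip 1 --force 60

```text
clock: 4.15
position: [0.4707, 0.2665, 0.0408]
tcp_rot: [-0.148, 0.989, 0.0, 0.0]
force: [-1.7, -1.2, 5.0]
grip_width: 0.0391
```

Call:
servo_tool --deltas "0 0 -1 0;0 0 -2 0;0 0 -3 0;0 0 -4 0;0 0 -4 0;0 0 -3 0;0 0 0 7.8;0 0 0 7.8;0 0 0 7.8;0 0 0 7.8"

```text
clock: 5.15
position: [0.4703, 0.2663, 0.2107]
tcp_rot: [0.126, 0.992, -0.0, -0.0]
force: [0.5, -0.5, -2.0]
grip_width: 0.0389
```

Call:
servo_tool --deltas "-1.3 -1.0 0 0;-2.6 -2 0 0;-2.8 -2.3 0 0;-3 -2.3 0 0;-3 -2.4 0 0;-3 -2.4 0 0;-3 -2.4 0 0;-3 -2.3 0 0;-2.4 -1.9 0 0;0 0 0 0"

```text
clock: 6.15
position: [0.6592, 0.0193, 0.2097]
tcp_rot: [0.123, 0.992, -0.0, -0.0]
force: [-0.2, 0.6, -1.1]
grip_width: 0.0388
```

Call:
servo_tool --deltas "0 0 0 0;0 0 0 0;0 0 0 0;0 0 0 0;0 0 0 0;0 0 0 0;0 0 0 0;0 0 0 0;0 0 0 0;0 0 0 0"

```text
clock: 7.15
position: [0.6577, 0.0232, 0.2103]
tcp_rot: [0.123, 0.992, 0.0, 0.0]
force: [-0.4, -0.2, -1.2]
grip_width: 0.0389
```

```bash
python3 - <<'E'
from h import *
from rig import *
o=get_obs();C=cam("wrist");im=get_image("wrist")[:,:,::-1].copy()
cv2.imwrite("pics/w2.png",im);np.savez("pics/w2.npz",K=C[0],E=C[1])
print(o["clock"],o["position"],o["tcp_rot"],o["force"],o["grip_width"])
E
```

```text
7.15 [0.65773498 0.02321313 0.21030283] [1.23182875e-01 9.92383988e-01 3.95337009e-06 5.76714610e-06] [-0.3921786  -0.24295661 -1.21114898] 0.03890529309072482
```

View pics/w2.png

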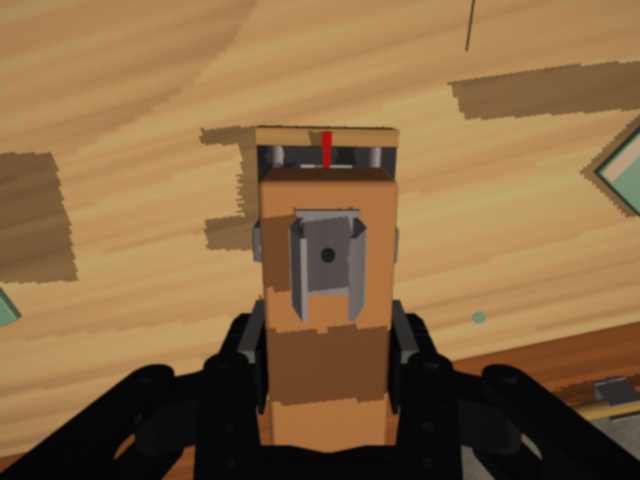

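The stop is clear in the wrist view. The front top edge of its face runs from (256,128) to (398,129), the pointer is at x≈326.5, and the held block sits straight in the grip with its clip-end corners at (262,181) and (397,181).

```bash
python3 - <<'E'
from h import *
from rig import *
np.set_printoptions(precision=4,suppress=True)
d=np.load("pics/w2.npz");C=(d["K"],d["E"]);im=cv2.imread("pics/w2.png");h=cv2.cvtColor(im,cv2.COLOR_BGR2HSV)
red=cv2.inRange(h,(0,200,100),(4,255,255))|cv2.inRange(h,(174,180,100),(180,255,255));red[:120]=0;red[172:]=0
ys,xs=np.nonzero(red);print("ptr px",xs.mean(),ys.min(),ys.max(),[round(xs[ys==r].mean(),1) for r in sorted(set(ys))][::6])
for c in(290,350,380):print(c,h[120:150,c].tolist()[::1][3:14])
o=get_obs();p0=o["position"];x,y,z,w=o["tcp_rot"];tx=np.array([x*x-y*y,2*x*y]);ty=np.array([2*x*y,y*y-x*x])
print("cam",-C[1][:3,:3].T@C[1][:3,3],"tool yaw",np.arctan2(-tx[1],-tx[0]))
f=lambda p,z:(lambda q:(q,np.array([-(q[:2]-p0[:2])@tx,(q[:2]-p0[:2])@ty])))(onz(C,p,z))
for n,p,z in(("faceR?",(256.5,128.5),.058),("faceL?",(398,129),.058),("ptrbase",(326.5,133),.064),("ptr165",(326.5,163),.064)):
  print(n,f(p,z))
T=cam("top");
# block rear top corners: TCP about .002 above underside
print("blk rear",f((262,181),p0[2]+.0275),f((396.5,181),p0[2]+.0275))
E
```

```text
ptr px 326.04 132 167 [np.float64(327.0), np.float64(326.0), np.float64(326.0), np.float64(326.0), np.float64(326.0), np.float64(326.0)]
290 [[16, 130, 187], [16, 131, 183], [16, 135, 161], [16, 138, 113], [16, 153, 95], [16, 152, 126], [16, 151, 150], [16, 149, 159], [16, 149, 161], [16, 151, 162], [17, 148, 165]]
350 [[20, 117, 191], [20, 115, 190], [20, 117, 186], [19, 120, 163], [19, 132, 112], [16, 148, 98], [16, 153, 128], [16, 151, 149], [16, 150, 153], [16, 148, 155], [16, 149, 157]]
380 [[19, 118, 190], [19, 117, 191], [19, 120, 185], [18, 123, 164], [17, 133, 117], [16, 149, 82], [16, 155, 99], [16, 151, 133], [16, 149, 149], [16, 150, 153], [16, 152, 153]]
cam [0.5816 0.0431 0.3519] tool yaw -0.24705906930474225
faceR? (array([ 0.5827, -0.0072,  0.058 ]), array([-0.0653, -0.0479]))
faceL? (array([0.6068, 0.0866, 0.058 ]), array([-0.0649,  0.049 ]))
ptrbase (array([0.597 , 0.0385, 0.064 ]), array([-0.0626,  0.0001]))
ptr165 (array([0.6164, 0.0336, 0.064 ]), array([-0.0426,  0.    ]))
blk rear (array([0.5958, 0.0209, 0.2378]), array([-0.0595, -0.0173])) (array([0.6049, 0.0569, 0.2378]), array([-0.0594,  0.0198]))
```

Call:
servo_tool --deltas "1.5 -0.05 0 0;3 0 0 0;4 0 0 0;3.5 0 0 0;1.5 0 0 0;0 0 1 0;0 0 3 0;0 0 3 0;0 0 3 0;0 0 2 0"

```text
clock: 8.2
position: [0.5263, 0.0555, 0.0875]
tcp_rot: [0.123, 0.992, -0.0, -0.001]
force: [-0.3, 0.0, -0.8]
grip_width: 0.0395
```

Call:
servo_tool --deltas "0 0 2 0;0 0 2 0;0 0 1 0;0 0 0.7 0;0 0 0.5 0;0 0 0.3 0;0 0 0.1 0;0 0 0 0;0 0 0 0;0 0 0 0"

```text
clock: 9.2
position: [0.5269, 0.0558, 0.0247]
tcp_rot: [0.123, 0.992, 0.0, 0.0]
force: [-0.0, -0.3, -1.5]
grip_width: 0.0391
```

Call:
servo_tool --deltas "0 0 0.1 0;0 0 0 0;0 0 0.1 0;0 0 0 0;0 0 0.05 0;0 0 0 0;0 0 0 0;0 0 0 0;0 0 0 0;0 0 0 0"

```text
clock: 10.2
position: [0.5267, 0.0558, 0.0218]
tcp_rot: [0.123, 0.992, 0.0, 0.0]
force: [-0.3, -0.5, -1.3]
grip_width: 0.0392
```

```bash
python3 - <<'E'
from h import *
from rig import *
o=get_obs();S=get_image("scene")[:,:,::-1];T=get_image("top")[:,:,::-1]
cv2.imwrite("pics/s3.png",S);cv2.imwrite("pics/t3.png",T)
R=lambda im,x,y,w,h:cv2.resize(im[y:y+h,x:x+w],(400,300),interpolation=cv2.INTER_CUBIC)
cv2.imwrite("pics/c3.png",np.hstack([R(S,225,230,100,75),R(T,310,180,100,75)]))
print(o["clock"],o["position"],o["tcp_rot"],o["force"],o["torque"],o["grip_width"])
E
```

```text
10.2 [0.52670475 0.05575115 0.02183636] [1.23199303e-01 9.92381948e-01 1.85109010e-06 1.14914137e-05] [-0.25353268 -0.51980719 -1.31426633] [-0.03828928  0.02277516 -0.01243328] 0.03917465612666501
```

View pics/c3.png

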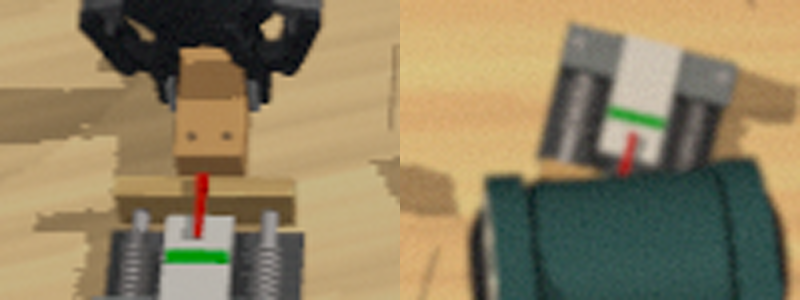

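The crop shows the block in front of the face, clip end away from it, at its holes (190,136) and (227,136) in the left panel. The pointer base is near (203,180). I ease it down to contact and check lateral centring by rays.

Call:
servo_tool --deltas "0 0 0.05 0;0 0 0 0;0 0 0.05 0;0 0 0 0;0 0 0 0;0 0 0 0;0 0 0 0;0 0 0 0;0 0 0 0;0 0 0 0"

```text
clock: 11.3
position: [0.5267, 0.0557, 0.0208]
tcp_rot: [0.123, 0.992, -0.0, 0.0]
force: [0.5, 0.6, -1.1]
grip_width: 0.0392
```

```bash
python3 - <<'E'
from h import *
from rig import *
S=cam("scene");o=get_obs();p0=o["position"]
print(o["force"],p0)
x,y,z,w=o["tcp_rot"];fx=-np.array([x*x-y*y,2*x*y]);ty=np.array([2*x*y,y*y-x*x])
s=lambda x,y:(225+x/4-.375,230+y/4-.375)
for n,p,z in(("holeR",(190,136),.0495),("holeL",(227,136),.0495),("endR",(176,156),.0495),("endL",(249,156),.0495),("faceR",(118,197),.058),("faceL",(295,197),.058),("ptrbase",(203,176),.065),("ptrtip",(197,236),.065),("greenR",(165,257),.06),("greenL",(229,257),.06)):
  q=onz(S,s(*p),z)[:2];print(n,q,(q-p0[:2])@fx,(q-p0[:2])@ty)
E
```

```text
[ 0.45452138  0.63975627 -1.13621404] [0.52671066 0.05571816 0.0207958 ]
holeR [0.56488562 0.03800361] 0.04134811488739361 -0.007840020180995807
holeL [0.57008726 0.05835557] 0.04141425327451399 0.013166046341970198
endR [0.57574546 0.02795063] 0.054336841255613805 -0.014931685174265082
endL [0.58593321 0.0678356 ] 0.054460414504915844 0.02623366772512281
faceR [ 0.59834433 -0.00771674] 0.0849726633740737 -0.04398879782592708
faceL [0.62246207 0.08682029] 0.08523679483222751 0.05357576681914793
ptrbase [0.60094166 0.04010351] 0.07579558468348786 0.0030144299589394494
ptrtip [0.63643097 0.03002215] 0.11267274964381838 0.0019189480867629115
greenR [0.64197147 0.01093919] 0.12271215943447507 -0.015229424435598948
greenL [0.65049123 0.04439332] 0.12279121890728664 0.019292435283326956
```

Call:
servo_tool --deltas "0 0 0.05 0;0 0 0 0;0 0 0 0;0 0 0 0;0 0 0.05 0;0 0 0 0;0 0 0 0;0 0 0 0;0 0 0 0;0 0 0 0"

```text
clock: 12.3
position: [0.5269, 0.0558, 0.0208]
tcp_rot: [0.123, 0.992, 0.0, 0.0]
force: [-5.6, -1.4, 12.3]
grip_width: 0.039
```

Call:
servo_tool --deltas "0 0 -0.05 0;0 0 0 0;-0.3 0 0 0;-0.3 0 0 0;-0.3 0 0 0;-0.3 0 0 0;-0.3 0 0 0;0 0 0 0;0 0 0 0;0 0 0 0"

```text
clock: 13.3
position: [0.5418, 0.0521, 0.0208]
tcp_rot: [0.123, 0.992, 0.0, 0.001]
force: [2.9, -0.0, 4.5]
grip_width: 0.0389
```

Call:
servo_tool --deltas "-0.1 0 0 0;-0.1 0 0 0;-0.1 0 0 0;-0.1 0 0 0;-0.1 0 0 0;-0.1 0 0 0;-0.1 0 0 0;0 0 0 0;0 0 0 0;0 0 0 0"

```text
clock: 14.3
position: [0.5476, 0.0506, 0.0208]
tcp_rot: [0.123, 0.992, 0.0, -0.001]
force: [-9.2, 2.8, 12.7]
grip_width: 0.0394
```

```bash
cat > look.py <<'E'
import sys
from h import *
from rig import *
o=get_obs();S=get_image("scene")[:,:,::-1];T=get_image("top")[:,:,::-1];n=sys.argv[1]
cv2.imwrite(f"pics/s{n}.png",S);cv2.imwrite(f"pics/t{n}.png",T)
R=lambda im,x,y,w,h:cv2.resize(im[y:y+h,x:x+w],(400,300),interpolation=cv2.INTER_CUBIC)
cv2.imwrite(f"pics/c{n}.png",np.hstack([R(S,235,255,80,60),R(T,330,175,80,60)]))
print(o["clock"],o["position"],o["tcp_rot"],o["force"],o["grip_width"])
def gap(im,C,box):
    x,y,w,h=box;c=cv2.cvtColor(im[y:y+h,x:x+w],cv2.COLOR_BGR2HSV)
    r=cv2.inRange(c,(0,170,90),(6,255,255))|cv2.inRange(c,(174,170,90),(180,255,255));g=cv2.inRange(c,(45,120,60),(75,255,255))
    W=lambda m,z:np.array([onz(C,(a+x,b+y),z)[:2] for b,a in np.argwhere(m)])
    f=np.array([np.cos(-.247),np.sin(-.247)]);return (W(r,.065)@f).max(),np.percentile(W(g,.06)@f,[0,50,100])
print("scene tip, green",gap(S,cam("scene"),(235,255,80,60)));print("top",gap(T,cam("top"),(330,175,80,60)))
E
python3 look.py 4
```

```text
14.3 [0.5475608  0.05060541 0.02078977] [ 1.23204740e-01  9.92381076e-01  1.39619719e-04 -6.10902420e-04] [-9.19057246  2.78083646 12.74364262] 0.039360320774451035
scene tip, green (np.float64(0.6130852570016565), array([0.61532811, 0.62013325, 0.62257673]))Traceback (most recent call last):
  File "look.py", line 14, in <module>
    print("scene tip, green",gap(S,cam("scene"),(235,255,80,60)));print("top",gap(T,cam("top"),(330,175,80,60)))
                                                                              ~~~^^^^^^^^^^^^^^^^^^^^^^^^^^^^^^
  File "look.py", line 13, in gap
    f=np.array([np.cos(-.247),np.sin(-.247)]);return (W(r,.065)@f).max(),np.percentile(W(g,.06)@f,[0,50,100])
                                                      ~~~~~~~~~^~
ValueError: matmul: Input operand 1 has a mismatch in its core dimension 0, with gufunc signature (n?,k),(k,m?)->(n?,m?) (size 2 is different from 0)
```

```bash
sed -i '/^print("scene tip/d' look.py; cat >> look.py <<'E'
for k in ("ene","3",n):
    print(k,gap(cv2.imread("pics/scene.png" if k=="ene" else f"pics/s{k}.png"),cam("scene"),(235,255,80,60)))
E
python3 look.py 5
```

```text
14.4 [0.54759211 0.05060968 0.02082983] [ 1.23208744e-01  9.92380614e-01  1.37542336e-04 -5.50909727e-04] [-9.3642711   1.96205473 12.63102462] 0.039313324979427695
ene (np.float64(0.6082676514164337), array([0.61532811, 0.62013325, 0.62257673]))
3 (np.float64(0.6082676514164337), array([0.61532811, 0.62013325, 0.62257673]))
5 (np.float64(0.6130852570016565), array([0.61532811, 0.62013325, 0.62257673]))
```

View pics/c5.png

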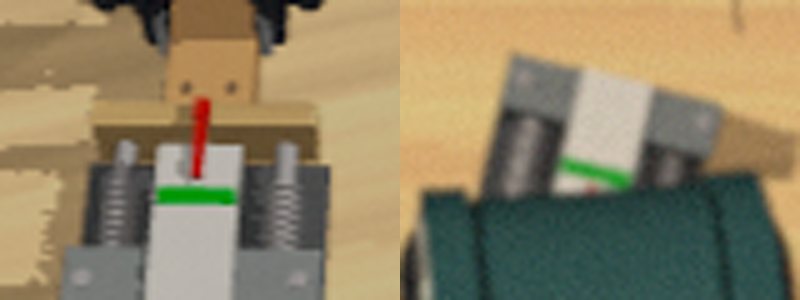

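Call:
servo_tool --deltas "-0.1 0 -0.03 0;-0.1 0 0 0;-0.1 0 0 0;-0.1 0 0 0;-0.1 0 0 0;-0.1 0 0 0;0 0 0 0;0 0 0 0;0 0 0 0;0 0 0 0"

```text
clock: 15.5
position: [0.5529, 0.0492, 0.0208]
tcp_rot: [0.123, 0.992, 0.0, -0.001]
force: [-13.8, 2.4, 13.0]
grip_width: 0.039
```

```bash
python3 look.py 6
```

```text
15.5 [0.55286607 0.04922948 0.02080119] [ 1.23205250e-01  9.92380425e-01  1.02727028e-04 -1.24418913e-03] [-13.77122413   2.4180258   13.03479677] 0.03901466439218923
ene (np.float64(0.6082676514164337), array([0.61532811, 0.62013325, 0.62257673]))
3 (np.float64(0.6082676514164337), array([0.61532811, 0.62013325, 0.62257673]))
6 (np.float64(0.6178779157043814), array([0.61532811, 0.62014346, 0.62257673]))
```

View pics/c6.png

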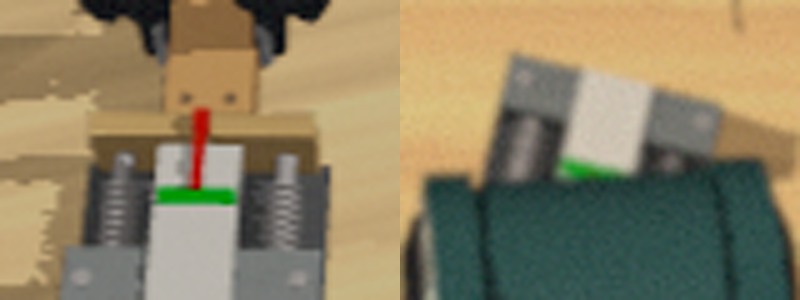

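The pointer tip is now at the near edge of the green band as seen obliquely from the scene camera, at (200,188) in the crop. The pointer stands above the scale, so parallax matters. I'll measure the face travel at sub-pixel level from the red centroid.

```bash
cat > trav.py <<'E'
import sys
from h import *
S=cam("scene");f=np.array([np.cos(-.247),np.sin(-.247)]);r0=None
for k in ["scene","s3"]+sys.argv[1:]:
    im=cv2.imread(f"pics/{k}.png")[255:315,235:315].astype(float);b,g,r=im[...,0],im[...,1],im[...,2]
    w=np.clip(r-g*1.0-b*0.0-60,0,None)*(g<90);w[:,:28]=0;w[:,50:]=0;Y,X=np.mgrid[:60,:80]
    c=((w*X).sum()/w.sum()+235,(w*Y).sum()/w.sum()+255);a=onz(S,c,.064)[:2]@f
    if r0 is None:r0=a
    G=np.clip(g-np.maximum(r,b)-30,0,None);gc=((G*X).sum()/G.sum()+235,(G*Y).sum()/G.sum()+255)
    # tip: bottom end of soft red column profile
    p=w.sum(1)/w.sum(1).max();rows=np.arange(60)+255;i=np.nonzero(p>.5)[0].max();tip=rows[i]+(p[i]-.5)/(p[i]-p[i+1])
    print(k,"centroid",np.round(c,2),"travel mm %.2f"%((a-r0)*1000),"mass %.0f"%w.sum(),"tip row %.2f"%tip,"green c",np.round(gc,2),
      "tip->band centre mm %.1f"%(1000*((onz(S,gc,.0585)-onz(S,(c[0],tip),.0625))[:2]@f)))
E
python3 trav.py s5 s6
```

```text
scene centroid [274.71 279.85] travel mm 0.00 mass 2906 tip row 287.03 green c [273.57 293.68] tip->band centre mm 14.0
s3 centroid [274.71 279.55] travel mm -0.75 mass 3120 tip row 286.02 green c [273.56 293.68] tip->band centre mm 16.5
s5 centroid [274.57 281.02] travel mm 2.89 mass 2910 tip row 289.01 green c [273.55 293.68] tip->band centre mm 9.2
s6 centroid [274.4  283.08] travel mm 7.95 mass 2929 tip row 290.45 green c [273.61 293.76] tip->band centre mm 5.9
```

Call:
servo_tool --deltas "-0.05 0 0 0;-0.05 0 0 0;-0.05 0 0 0;-0.05 0 0 0;0 0 0 0;0 0 0 0;0 0 0 0;0 0 0 0;0 0 0 0;0 0 0 0"

```text
clock: 16.6
position: [0.5546, 0.0488, 0.0208]
tcp_rot: [0.123, 0.992, 0.0, -0.002]
force: [-15.6, 3.2, 15.3]
grip_width: 0.0389
```

Call:
servo_tool --deltas "0 0 0 0;0 0 0 0;0 0 0 0;0 0 0 0;0 0 0 0;0 0 0 0;0 0 0 0;0 0 0 0;0 0 0 0;0 0 0 0"

```text
clock: 17.6
position: [0.5545, 0.0488, 0.0208]
tcp_rot: [0.123, 0.992, 0.0, -0.002]
force: [-15.6, 3.2, 14.8]
grip_width: 0.039
```

```bash
python3 look.py 7; python3 trav.py s7; python3 - <<'E'
import cv2
im=cv2.imread("pics/s7.png")[235:315,225:325];cv2.imwrite("pics/c7b.png",cv2.resize(im,(750,600),interpolation=cv2.INTER_CUBIC))
E
```

```text
17.6 [0.55454723 0.0487661  0.02076936] [ 1.23251928e-01  9.92374152e-01  1.25338684e-04 -1.57766714e-03] [-15.60445849   3.23806298  14.83908391] 0.0389989220992866
ene (np.float64(0.6082676514164337), array([0.61532811, 0.62013325, 0.62257673]))
3 (np.float64(0.6082676514164337), array([0.61532811, 0.62013325, 0.62257673]))
7 (np.float64(0.6178779157043814), array([0.61532811, 0.62015112, 0.62257673]))
scene centroid [274.71 279.85] travel mm 0.00 mass 2906 tip row 287.03 green c [273.57 293.68] tip->band centre mm 14.0
s3 centroid [274.71 279.55] travel mm -0.75 mass 3120 tip row 286.02 green c [273.56 293.68] tip->band centre mm 16.5
s7 centroid [274.35 283.61] travel mm 9.24 mass 2911 tip row 283.70 green c [273.69 293.84] tip->band centre mm 22.5
```

View pics/c7b.png

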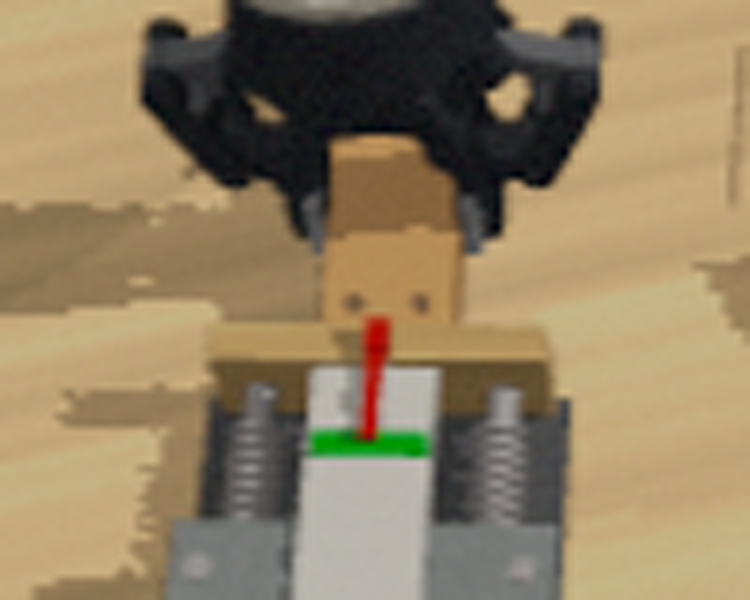

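```bash
python3 - <<'E'
from h import *
from rig import *
S=cam("scene");o=get_obs();p0=o["position"];t=np.array([np.sin(.247),np.cos(.247)])
im=cv2.imread("pics/s7.png")
s=lambda x,y:(225+x/7.5-.43,235+y/7.5-.43)
L=lambda p,z:1000*((onz(S,s(*p),z)[:2]-p0[:2])@t)
for n,a,b,z in(("block edge",(323,300),(463,300),.048),("block mid",(327,240),(463,240),.048),("holes",(352,302),(420,302),.048),("face top front",(212,326),(548,326),.058),("face top back",(212,360),(553,360),.058),("housing",(167,540),(563,540),.059),("scale",(309,440),(430,440),.058),("ptr",(377,325),(369,438),.064)):
  print(n,round(L(a,z),1),round(L(b,z),1),"mid",round((L(a,z)+L(b,z))/2,1))
for r in range(268,281,2):print(r,im[r,264:294,2].tolist())
E
```

```text
block edge -16.5 25.4 mid 4.5
block mid -16.6 24.5 mid 3.9
holes -7.7 12.6 mid 2.4
face top front -47.1 51.8 mid 2.3
face top back -46.2 53.6 mid 3.7
housing -53.9 58.3 mid 2.2
scale -16.0 19.0 mid 1.5
ptr 2.2 2.1 mid 2.2
268 [144, 144, 127, 96, 155, 179, 182, 182, 182, 183, 183, 183, 182, 182, 181, 182, 182, 183, 182, 181, 182, 170, 123, 87, 90, 160, 193, 198, 199, 198]
270 [150, 152, 152, 135, 162, 180, 184, 182, 182, 182, 181, 182, 182, 183, 182, 182, 181, 182, 182, 181, 183, 167, 155, 184, 194, 193, 193, 193, 190, 191]
272 [152, 153, 153, 149, 173, 183, 181, 182, 182, 181, 182, 182, 181, 181, 183, 183, 182, 181, 183, 182, 184, 160, 150, 181, 189, 190, 189, 189, 187, 188]
274 [153, 154, 152, 139, 171, 184, 174, 150, 134, 169, 183, 183, 182, 182, 183, 174, 142, 141, 172, 182, 181, 158, 156, 179, 185, 185, 186, 188, 188, 189]
276 [144, 142, 143, 136, 172, 184, 180, 155, 143, 170, 182, 183, 183, 183, 183, 181, 153, 133, 169, 183, 183, 158, 158, 184, 193, 194, 196, 196, 198, 199]
278 [178, 178, 177, 179, 177, 176, 177, 176, 178, 182, 180, 178, 172, 174, 177, 176, 176, 177, 176, 177, 175, 168, 173, 179, 180, 178, 179, 184, 187, 187]
280 [179, 179, 180, 178, 178, 150, 131, 131, 129, 166, 178, 179, 167, 171, 175, 176, 177, 176, 177, 178, 175, 177, 177, 175, 176, 175, 177, 176, 175, 176]
```

By rays, the block's holes have their midpoint at 2.4 mm and the pointer is at 2.2 mm, so it is centred within about 0.5 mm. The travel is about 9–10 mm. Now I hold still.

Call:
servo_tool --deltas "0 0 0 0;0 0 0 0;0 0 0 0;0 0 0 0;0 0 0 0;0 0 0 0;0 0 0 0;0 0 0 0;0 0 0 0;0 0 0 0"

```text
clock: 18.7
position: [0.5545, 0.0488, 0.0208]
tcp_rot: [0.123, 0.992, 0.0, -0.002]
force: [-16.9, 3.1, 15.5]
grip_width: 0.0396
```

Call:
servo_tool --deltas "0 0 0 0;0 0 0 0;0 0 0 0;0 0 0 0;0 0 0 0;0 0 0 0;0 0 0 0;0 0 0 0;0 0 0 0;0 0 0 0"

```text
clock: 19.7
position: [0.5546, 0.0488, 0.0208]
tcp_rot: [0.123, 0.992, 0.0, -0.002]
force: [-15.7, 3.5, 14.5]
grip_width: 0.0392
```

Call:
servo_tool --deltas "0 0 0 0;0 0 0 0;0 0 0 0;0 0 0 0;0 0 0 0;0 0 0 0;0 0 0 0;0 0 0 0;0 0 0 0;0 0 0 0"

```text
clock: 20.7
position: [0.5546, 0.0488, 0.0208]
tcp_rot: [0.123, 0.992, 0.0, -0.002]
force: [-15.8, 2.2, 14.6]
grip_width: 0.0388
```

```bash
python3 - <<'E'
from rig import *
import cv2
cv2.imwrite("pics/s8.png",get_image("scene")[:,:,::-1]);o=get_obs();print(o["clock"],o["position"],o["force"],o["grip_width"])
E
python3 trav.py s8 | tail -1; python3 -c "
from rig import *
print(sign_off())"
```

```text
20.75 [0.55455417 0.04879482 0.02076919] [-15.87363808   3.14944841  14.75264328] 0.03910152465003469
s8 centroid [274.35 283.63] travel mm 9.29 mass 2899 tip row 292.02 green c [273.7  293.84] tip->band centre mm 2.4
the job is handed in; nothing more can be done
None
```

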